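# Move a wet painted panel with the lifter

### The arm

A 6-joint arm with a two-finger parallel gripper is mounted at the origin on a cart in front of the work surface, level with it; the furniture and walls round the work are solid. World frame = base frame: x ahead of the robot, y to its left, z up, the work surface at z = 0. Lengths are in m, angles in degrees, forces in N, time in s.
With the tool pointing down it reaches from about 0.375 to 0.9 m from the base axis. Payload 3.1 kg.
Tool frame: the origin (TCP) lies on the centre line of the jaws, within the pads' length; the fingertips stand 22 mm ahead of it and the grasp point (between the pads) lies 3 mm ahead of it; z points along the fingers, y is the line along which they close (so a half turn about z gives the same grasp; the last joint's range is limited). The gripper opens to 87 mm and grips with 3 to 60 N. Pads are 19 mm wide; open, the fingers measure 117 mm over their backs; the gripper's body (75 mm by 190 mm) begins 51 mm behind the grasp point.
Start: joints at [60.705, 30.224, 82.088, -0, 67.689, -10.227], TCP at [0.204, 0.591, 0.245] pointing down, gripper open.
Joint ranges: [-176.69, 176.69], [-43.24, 126.21], [12.49, 139.97], [-82, 262], [0, 151.66], [-163.58, 163.58]. Speed limits (degrees/s): [159.86, 159.86, 180, 180, 180, 180].

### API

Orientations are given as a 3x3 rotation matrix whose columns are the frame's x, y, z axes.
In Python, from rig import * gives the robot as it stands.
- The arm moves only by the shell command python3 -m jog 'ROWS'. ROWS is text: rows parted by semicolons, each of 7 numbers parted by spaces: the shift along the tool's x, y, z in mm, then the turn, a rotation vector about the tool's x, y, z in rad, then the finger opening in mm, from 0 to 87. In form: tx ty tz ax ay az fingers; .... A call has 1 to 12 rows; each row shifts and turns the commanded pose from where the row before left it, along the tool's axes as they then stand; what a row does not reach is not made up. A row lasts 1/8 s, in which the tool goes at most 62.5 mm and 10.7 degrees, less where a joint would pass 70% of its speed; a pose out of reach is approached as far as the arm can. A call with a gripper value outside its range is refused whole. The fingers move at their own pace and stop on an object; the grip force is fixed at half the most. Time passes only in rows, so rows that do not move let the fingers close. It gives the time, the measured TCP pose, the force, the opening and the grip force at its end, in the units of the state.
- read_state(): the state, without advancing time (a new reading comes with each control period).
- capture(name): name is "scene" or "side" or "wrist"; returns a dict with "color" (400x640x3 uint8, red, green, blue), "camera_matrix" (3x3 intrinsics, pixels), "R" (3x3) and "t" (3): a world point X has camera coordinates R X + t. Camera axes: x right, y down, z forward; pixel columns grow to the right and rows downward; lengths in m; the calibration is good to about 2 mm. A picture is of the moment at which its call begins. There is no depth.
- hand_in(): hands the job in; it is judged then, once.
Trained networks look in the newest picture that a camera, given by its name, has taken for a name from the list of things; names that differ only in an ending like _2 or _b are one class to them, and where a whole thing is asked for, a point or a joint stands for the part that bears it (a point fixed in the world has none). Each returns a list of dicts, best first, with "conf" (0 to 1); they miss things now and then, are a little off and sometimes report something else, mostly with a low value. They report only what shows in the picture. A call takes as long as a camera call.
- find_in(camera, target): "at" ([x, y, z] in m, in world coordinates, good to about 4 mm: the middle of the surface that is visible of it).
- trace(camera, target): "pixels" (400x640 bool, what is visible of it).
- place_of(camera, target): "at" ([x, y, z] in m, in world coordinates, good to about 4 mm: a listed point, or the origin of a listed thing).
The state is a dict: "time_s": time; "joint_positions": joint angles; "qvel": joint speeds; "tau": joint torques, N m; "position": TCP position; "tcp_rot": TCP orientation; "force": force on the tool from outside, world axes, zero at the start; "moment": the same for the moment, N m; "opening": opening from 0.0 (shut) to 1.0 (fully open); "grasp_force": force on a finger pad.
Only numpy, scipy, OpenCV 4.12 (cv2) and the standard library are available. Lean on these libraries where they do the work, as an engineer would, in place of code of your own. Each camera call takes 0.05 s, during which the arm holds its last target. There are 200 camera calls.

### The job

The blue door panel is freshly painted, so do not touch it with the gripper. Take the flat lifter by its handle, slide its blade under the blue panel, lift it off the two-bay rack and set it down gently on the empty drying stand, lying flat, centred and square on its two battens. Then draw the blade out and stand the lifter flat on the open bench, and leave the yellow panel where it is.

Things in the scene. Friction and masses are not known exactly. Their poses are not given: they have to be found in the camera images.
- lifter: Loose spatula, about 0.2 kg: aluminium blade 145 x 48 x 4 mm flat on the bench, wooden handle block above it on two posts, on a 30 x 40 mm foot plate 6 mm thick. Origin: underside of the blade below the handle; x forward to the tip (blade from x = -20 to +125 mm), z up. Handle block: 24 mm along x, 60 mm along y.
- lifter_grip (a point): Centre of the lifter's handle block, 70 mm above its underside; the block spans 52 to 88 mm above it. Grip it from above across its 24 mm thickness (fingers closing along the lifter's x), firmly, about 50 N, so that the laden blade stays level.
- lifter_tip (a point): Middle of the blade's front edge, 125 mm ahead of the handle.
- blue_panel: Blue painted door panel, the one to move, loose: 100 mm along its x, 120 mm along its y, 8 mm thick with a 2 mm raised border, about 0.12 kg. Origin: centre of its underside, z up. It lies across one of the rack's two bays, its x along the rack's x.
- yellow_panel: Yellow painted door panel of the same size and make, in the rack's other bay; to be left alone.
- rack: Fixed wooden rack. Origin: underside at its centre; x is the way a blade slides in (open at the -x end). Three battens 24 mm high, x = -56 to +60 mm, leave two slots 76 mm wide, bench below, centred at y = +66 and -66 mm; a 16 mm high strip closes the far end, x = +60 to +76 mm. A panel lies on the battens over each slot, centred within about 4 mm, underside 24 mm above the bench.
- stand: Fixed empty drying stand, like one bay of the rack: two battens 24 mm high and 24 mm wide along its x, x = -56 to +60 mm, with an open slot 76 mm wide between them centred at y = 0, and a 16 mm high strip across the far end, x = +60 to +76 mm. Origin: underside at its centre; open at the -x end, where the blade is drawn out.
- stand_top (a point): Centre of the stand at the height of its batten tops (24 mm), where the centre of the blue panel's underside shall be. Not listed: a tall fixed drill stand rises on the bench some 0.15 m beyond the drying stand, away from the robot; carry things past on the robot's side of it, over the drying stand.

How it is judged (in metres and radians):
On the way:
1. the blue panel is carried on the lifter's blade, clear above the rack (height (world z) of blue_panel above 0.038 m and contact force between lifter and blue_panel above 0.3 N and contact force between rack and blue_panel below 0.05 N and angle between blue_panel's own z axis and vertical below 0.3 rad), for 0.2 s.
At the end, for the whole second after the job is handed in: Blue panel at rest flat on the stand, its centre within 20 mm along and 15 mm across the slot of the stand's centre, square within 11 degrees; lifter at rest flat on the bench, blade drawn out from under the panel and not touching it; yellow panel within 15 mm of its start (x of blue_panel in the frame of stand_top between -0.02 and 0.02 m and y of blue_panel in the frame of stand_top between -0.015 and 0.015 m and z of blue_panel in the frame of stand_top between -0.006 and 0.006 m and angle between blue_panel's own z axis and vertical below 0.09 rad and angle between the x axis of blue_panel and the x axis of stand, either way round below 0.2 rad and contact force between stand and blue_panel above 0.3 N and linear speed of each of blue_panel, lifter below 0.02 m/s and contact force between lifter and blue_panel below 0.05 N and horizontal distance between lifter_tip and stand_top above 0.058 m and height (world z) of lifter between -0.006 and 0.006 m and angle between lifter's own z axis and vertical below 0.1 rad and distance of yellow_panel from where it was at the start of the episode below 0.015 m).
It fails at once if the gripper or arm touches a painted panel (contact force between any of the fingers, the arm and blue_panel above 0.5 N or contact force between any of the fingers, the arm and yellow_panel above 0.5 N).
It fails at once if the yellow panel is pushed out of place (more than 15 mm) (distance of yellow_panel from where it was at the start of the episode above 0.015 m).
It fails at once if the blue panel is dropped or slammed onto the stand (more than 25 N) (contact force between stand and blue_panel above 25 N).
It also fails if it takes over 54 s, if anything falls off the work surface, if the arm or the gripper's body presses on something with over 40 N, if the wrist force passes 120 N, or if a joint passes its speed limit or range.

## Working session

There is one attempt and no reset: what is moved stays moved. The work goes in short steps, Python scripts to look and compute and a shell command to move; the robot and the scene stay as the last step left them, time stands still between calls to the robot, and variables do not carry over. Pictures are saved under pics/ and viewed, at most 10 in all, crops included, and the job is handed in when it is done.

```bash
mkdir -p pics; ls; python3 - <<'E'
from rig import *
import cv2
s=read_state();print(s['position'],s['tcp_rot'],s['time_s'],s['opening'])
for c in ['scene','side']:
    p=capture(c);cv2.imwrite(f'pics/{c}0.png',p['color'][:,:,::-1])
    for n in ['lifter','lifter_grip','lifter_tip','blue_panel','yellow_panel','rack','stand','stand_top']:
        try:print(c,n,[([round(float(v),4) for v in r['at']],round(r['conf'],2)) for r in place_of(c,n)[:2]])
        except Exception as e:print(c,n,e)
print(read_state()['time_s'])
E
```

```text
pics
[0.20381633 0.59010193 0.24358347] [[-9.45126366e-01  3.26703263e-01 -1.06280994e-03]
 [ 3.26704762e-01  9.45124558e-01 -1.88912651e-03]
 [ 3.87303982e-04 -2.13268834e-03 -9.99997651e-01]] 0.0 1.0015685568310961
scene lifter [([0.5695, 0.2925, 0.0016], 0.77)]
scene lifter_grip [([0.5731, 0.2966, 0.0716], 0.69)]
scene lifter_tip [([0.4527, 0.2635, 0.0001], 0.74), ([0.5709, 0.2917, 0.0015], 0.42)]
scene blue_panel [([0.5182, -0.3236, 0.023], 0.76)]
scene yellow_panel [([0.3896, -0.2798, 0.0218], 0.72)]
scene rack [([0.4565, -0.3067, 0.0014], 0.59)]
scene stand [([0.4741, 0.0128, -0.0032], 0.84), ([0.3903, -0.2795, 0.023], 0.36)]
scene stand_top [([0.4674, 0.014, 0.0198], 0.64)]
side lifter [([0.5757, 0.2964, -0.0023], 0.72)]
side lifter_grip [([0.5759, 0.2931, 0.0698], 0.97)]
side lifter_tip [([0.4537, 0.2615, 0.0028], 0.98)]
side blue_panel [([0.5229, -0.326, 0.027], 0.77)]
side yellow_panel [([0.3893, -0.2832, 0.0256], 0.67)]
side rack [([0.4569, -0.3025, -0.0017], 0.56)]
side stand [([0.4697, 0.0098, 0.001], 0.85)]
side stand_top [([0.47, 0.0144, 0.0273], 0.85)]
0.9
```

View pics/scene0.png

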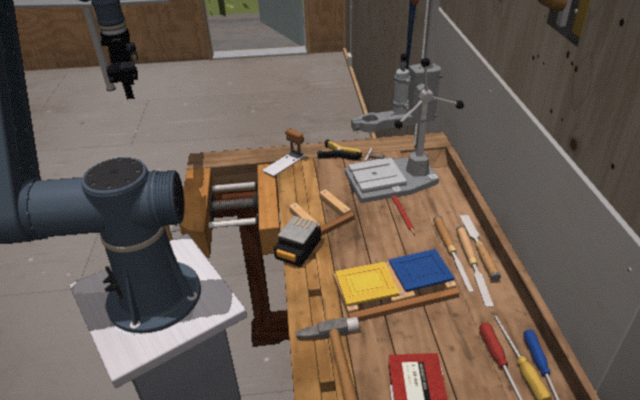

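View pics/side0.png

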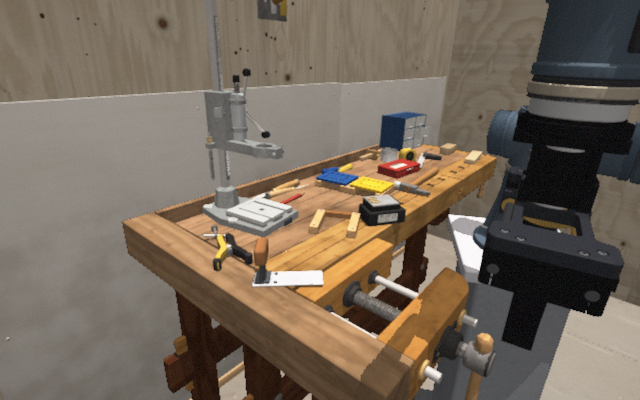

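The overview shows the lifter at about px (290,155), the blue panel at (422,270) and the yellow at (367,283). The rack strip is on the -y side (400,305). The stand battens are at (305,215) and (335,203) with the strip at (340,218), also on the -y side. I'll fit box models to the network masks to get exact poses.

```bash
cat > h.py <<'E'
from rig import *
import numpy as np, cv2
from scipy.optimize import minimize
def B(x0,x1,y0,y1,z0,z1): return np.array([[x,y,z] for x in(x0,x1) for y in(y0,y1) for z in(z0,z1)])/1e3
M={'blue_panel':[B(-50,50,-60,60,0,9)],'yellow_panel':[B(-50,50,-60,60,0,9)],
'stand':[B(-56,60,-62,-38,0,24),B(-56,60,38,62,0,24),B(60,76,-62,62,0,16)],
'lifter':[B(-20,125,-24,24,0,4),B(-15,15,-20,20,4,10),B(-12,12,-30,30,52,88),B(-4,4,-22,-14,10,52),B(-4,4,14,22,10,52)]}
Z={'blue_panel':.024,'yellow_panel':.024,'stand':0,'lifter':0}
def Rz(a): return np.array([[np.cos(a),-np.sin(a),0],[np.sin(a),np.cos(a),0],[0,0,1]])
def proj(p,X):
    c=X@np.array(p['R']).T+p['t']; u=c@np.array(p['camera_matrix']).T
    return u[:,:2]/u[:,2:]
def render(p,n,q,z=None):
    m=np.zeros((400,640),np.uint8)
    for b in M[n]:
        uv=proj(p,b@Rz(q[2]).T+[q[0],q[1],Z[n] if z is None else z])
        cv2.fillConvexPoly(m,cv2.convexHull(np.round(uv*16).astype(np.int32)),255,cv2.LINE_AA,4)
    return m/255.
def fit(n,views,q0,z=None):
    def cost(v):
        q=[v[0]/100,v[1]/100,v[2]/10]
        return sum(np.abs(render(p,n,q,z)-m).sum()/m.sum() for p,m in views)
    v0=np.array([q0[0]*100,q0[1]*100,q0[2]*10])
    r=minimize(cost,v0,method='Nelder-Mead',options=dict(initial_simplex=np.vstack([v0,v0+[1,0,0],v0+[0,1,0],v0+[0,0,1.5]]),maxiter=250))
    return np.array([r.x[0]/100,r.x[1]/100,r.x[2]/10]),r.fun/len(views)
def look(cams,inits,z=None):
    V={n:[] for n in inits}
    for c in cams:
        p=capture(c)
        for n in inits:
            t=trace(c,n)
            if t: V[n].append((p,t[0]['pixels'].astype(float)))
    out={}
    for n in inits:
        for sel in ([V[n]]+[[v] for v in V[n]] if len(V[n])>1 else [V[n]]):
            if not sel: print(n,'none');continue
            q,e=fit(n,sel,inits[n],z); print(n,np.round(q[:2],4),round(np.degrees(q[2]),1),'err',round(e,3))
E
python3 - <<'E'
from h import *
r=np.radians
look(['scene','side'],{'lifter':(.573,.295,r(-165)),'blue_panel':(.52,-.325,r(-108)),'yellow_panel':(.39,-.281,r(-108)),'stand':(.47,.013,r(-115))})
# drill: triangulate
P=[]
for c in['scene','side']:
    p=capture(c);P.append(np.array(p['camera_matrix'])@np.c_[p['R'],p['t']])
for a,b in [((354,122),(281,152)),((425,92),(236,78)),((420,165),(222,195))]:
    X=cv2.triangulatePoints(P[0],P[1],np.float64(a),np.float64(b));print(X[:3,0]/X[3,0])
E
```

```text
lifter [0.5773 0.2922] -164.8 err 0.234
lifter [0.5756 0.2888] -169.0 err 0.268
lifter [0.5763 0.2927] -163.8 err 0.185
blue_panel [ 0.5192 -0.3245] -108.0 err 0.167
blue_panel [ 0.5194 -0.3235] -109.0 err 0.104
blue_panel [ 0.5196 -0.329 ] -103.7 err 0.211
yellow_panel [ 0.3928 -0.2833] -111.7 err 0.096
yellow_panel [ 0.3924 -0.2834] -111.1 err 0.064
yellow_panel [ 0.3947 -0.2842] -108.6 err 0.121
stand [0.4695 0.0129] -89.2 err 0.338
stand [0.468  0.0128] -92.8 err 0.506
stand [0.4696 0.0126] -88.2 err 0.143
[0.61365101 0.04666797 0.21199085]
[ 0.75049827 -0.07529907  0.3326855 ]
[ 0.81091736 -0.0235539   0.03775761]
```

```bash
python3 -m jog '0 0 0 0 0 0.162 87;0 0 0 0 0 0.162 87;0 0 0 0 0 0.162 87;0 0 0 0 0 0.162 87;0 0 0 0 0 0.162 87;0 0 0 0 0 0.162 87'; python3 -m jog '-48 35 5 0 0 0 87;-48 35 5 0 0 0 87;-48 35 5 0 0 0 87;-48 35 5 0 0 0 87;-48 35 5 0 0 0 87;-48 35 5 0 0 0 87;-48 35 5 0 0 0 87;-48 35 5 0 0 0 87;0 0 0 0 0 0 87;0 0 0 0 0 0 87'
python3 - <<'E'
from h import *
s=read_state();print(s['position'],s['tcp_rot'],s['force'],s['time_s'])
p=capture('wrist');cv2.imwrite('pics/w1.png',p['color'][:,:,::-1])
for n in['lifter_grip','lifter_tip','lifter','stand_top','stand']:print(n,[(np.round(r['at'],4),r['conf']) for r in place_of('wrist',n)[:1]])
look(['wrist'],{'lifter':(.577,.292,np.radians(-165)),'stand':(.47,.013,-1.6)})
E
```

```text
time_s: 2.25
position: [0.2041, 0.5907, 0.2446]
tcp_rot: [[-0.258, 0.966, 0.0], [0.966, 0.258, -0.0], [-0.0, 0.0, -1.0]]
force: [0.3, -0.5, 0.5]
opening: 1.0
grasp_force: 0.0
time_s: 3.5
position: [0.5748, 0.2936, 0.2042]
tcp_rot: [[-0.262, 0.965, -0.001], [0.965, 0.262, 0.0], [0.001, -0.001, -1.0]]
force: [-1.5, 0.8, -0.1]
opening: 1.001
grasp_force: 0.0
[0.5748301  0.29362624 0.20422317] [[-2.61954312e-01  9.65079302e-01 -1.37072998e-03]
 [ 9.65080138e-01  2.61954768e-01  1.61163925e-04]
 [ 5.14605221e-04 -1.28064669e-03 -9.99999048e-01]] [-1.52319646  0.79660894 -0.14083636] 3.5
lifter_grip [(array([0.5727, 0.295 , 0.0708]), 0.75)]
lifter_tip [(array([0.4562, 0.2649, 0.0029]), 0.79)]
lifter [(array([0.5772, 0.2928, 0.0013]), 0.76)]
stand_top []
stand []
lifter [0.5752 0.294 ] -164.3 err 0.073
stand [ 0.4889 -0.0781] -75.4 err 1.0
```

View pics/w1.png

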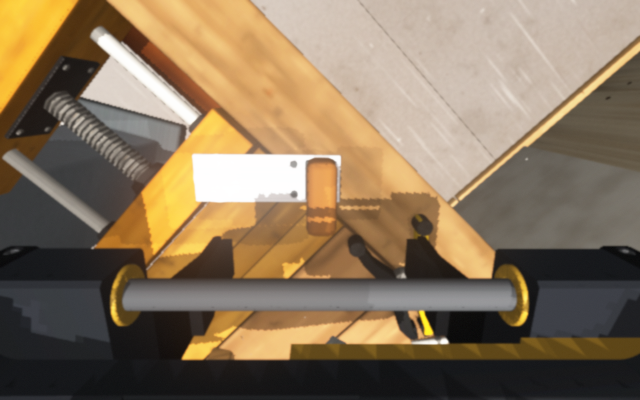

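The wrist view confirms the lifter is under the jaws, with the blade at px (250,178), the handle at (321,195) and its axes square to the image. I'll descend and grip.

```bash
python3 -m jog '0 0 25 0 0 -0.008 87;0 0 25 0 0 0 87;0 0 25 0 0 0 87;0 0 25 0 0 0 87;0 0 20 0 0 0 87;0 0 10 0 0 0 87;0 0 0 0 0 0 87;0 0 0 0 0 0 0;0 0 0 0 0 0 0;0 0 0 0 0 0 0;0 0 0 0 0 0 0;0 0 0 0 0 0 0';python3 -m jog '0 0 0 0 0 0 0;0 0 0 0 0 0 0;0 0 0 0 0 0 0;0 0 0 0 0 0 0'
```

```text
time_s: 5.45
position: [0.5753, 0.2938, 0.0747]
tcp_rot: [[-0.271, 0.963, 0.0], [0.963, 0.271, 0.0], [-0.0, 0.0, -1.0]]
force: [-0.7, -1.0, -0.3]
opening: 0.517
grasp_force: 0.0
time_s: 5.95
position: [0.5754, 0.2938, 0.0746]
tcp_rot: [[-0.271, 0.963, 0.0], [0.963, 0.271, 0.0], [-0.0, 0.0, -1.0]]
force: [0.3, -0.1, 0.8]
opening: 0.275
grasp_force: 29.9
```

Gripped at 24 mm and 30 N. I'll zoom in on the stand in the saved views to settle its yaw.

```bash
python3 - <<'E'
import cv2,numpy as np
a=cv2.imread('pics/scene0.png')[180:240,282:362];b=cv2.imread('pics/side0.png')[195:245,300:380]
f=lambda i:cv2.resize(i,None,fx=9,fy=9,interpolation=cv2.INTER_CUBIC)
cv2.imwrite('pics/z.png',cv2.resize(a,None,fx=9,fy=9,interpolation=cv2.INTER_CUBIC))
E
python3 -m jog '0 0 -30 0 0 0 0;0 0 -30 0 0 0 0;0 0 -30 0 0 0 0;0 0 -30 0 0 0 0;0 0 0 0 0 0 0'
```

```text
time_s: 6.58
position: [0.5766, 0.2943, 0.1967]
tcp_rot: [[-0.271, 0.963, 0.005], [0.963, 0.271, 0.002], [0.0, 0.005, -1.0]]
force: [0.6, 0.1, -1.0]
opening: 0.277
grasp_force: 29.9
```

View pics/z.png

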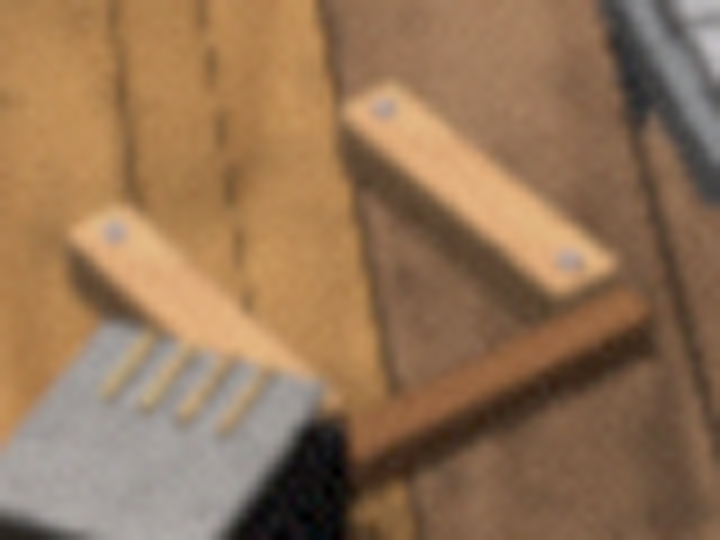

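```bash
python3 - <<'E'
from h import *
from scipy.optimize import least_squares
p=capture('scene')
px=(np.array([(345,108),(395,82),(615,262),(560,298),(70,235),(125,205)])+.5)/9-.5+[282,180]
mod=np.array([(-56,38,24),(-56,62,24),(60,62,24),(60,38,24),(-56,-62,24),(-56,-38,24)])/1e3
f=lambda q:(proj(p,mod@Rz(q[2]).T+[q[0],q[1],0])-px).ravel()
r=least_squares(f,[.47,.013,-1.7]);print(r.x,np.degrees(r.x[2]),np.round(r.fun,1))
# battery: base/top corner positions, stand-frame
K=np.linalg.inv(p['camera_matrix']);R=np.array(p['R']);C=-R.T@p['t']
def unp(u,z):
    d=R.T@K@[*u,1];return C+d*(z-C[2])/d[2]
for c in[(105,325),(325,380)]:
    for z in(.05,.07):
        u=(np.array(c)+.5)/9-.5+[282,180];X=unp(u,z);print(c,z,(Rz(r.x[2]).T@(X-[r.x[0],r.x[1],0])).round(3))
cs=capture('side')
m=cs['color'].copy();
im=cv2.cvtColor(m,cv2.COLOR_RGB2BGR)
cv2.imwrite('pics/zs.png',cv2.resize(im[190:245,300:420],None,fx=6,fy=6,interpolation=cv2.INTER_CUBIC))
E
```

```text
[ 0.46781864  0.0075716  -1.57354564] -90.157523789546 [-1.1  0.1  0.3 -0.1  1.2  0.6  0.1  0.1 -1.  -0.4  0.4 -0.4]
(105, 325) 0.05 [ 0.016 -0.091  0.05 ]
(105, 325) 0.07 [ 0.037 -0.103  0.07 ]
(325, 380) 0.05 [ 0.074 -0.055  0.05 ]
(325, 380) 0.07 [ 0.093 -0.068  0.07 ]
```

View pics/zs.png

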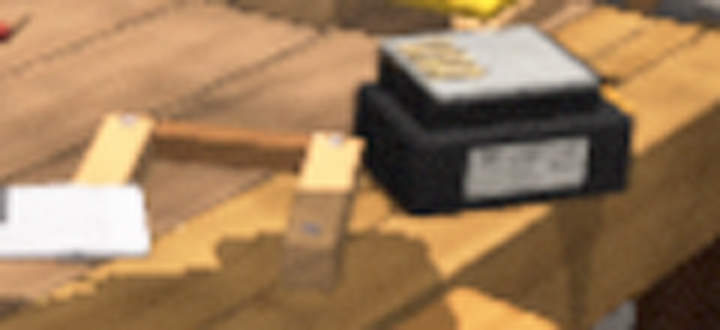

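```bash
python3 - <<'E'
from h import *
P=[];c=[capture(n) for n in('scene','side')]
for p in c:P.append(np.array(p['camera_matrix'])@np.c_[p['R'],p['t']])
for a in [(400,123),(460,103),(425,62),(425,92)]:
  for b in [(236,78),(249,73),(266,134),(238,105)]:
    X=cv2.triangulatePoints(P[0],P[1],np.float64(a),np.float64(b));X=X[:3,0]/X[3,0]
    e=np.linalg.norm(proj(c[0],X[None])-a)
    if e<6: print(a,b,X.round(3),round(e,1))
# bracket arm points
for a,b in [((354,122),(281,152)),((375,130),(262,160)),((398,115),(250,143)),((348,182),(270,232)),((385,205),(297,215))]:
    X=cv2.triangulatePoints(P[0],P[1],np.float64(a),np.float64(b));X=X[:3,0]/X[3,0];print(a,X.round(3),proj(c[0],X[None])-a)
E
cp pics/scene0.png /tmp/; python3 - <<'E'
import cv2,numpy as np
a=cv2.imread('pics/scene0.png')[45:215,335:475];b=cv2.imread('pics/side0.png')[65:235,190:310]
cv2.imwrite('pics/d.png',cv2.resize(np.hstack([a,b]),None,fx=3,fy=3,interpolation=cv2.INTER_CUBIC))
E
```

```text
(400, 123) (266, 134) [ 0.685 -0.053  0.23 ] 0.5
(460, 103) (238, 105) [ 0.8   -0.143  0.289] 0.2
(425, 62) (236, 78) [ 0.761 -0.049  0.374] 0.2
(425, 62) (249, 73) [ 0.734 -0.074  0.388] 0.7
(425, 92) (238, 105) [ 0.762 -0.059  0.299] 0.7
(354, 122) [0.614 0.047 0.212] [[-0.59657144  0.96755318]]
(375, 130) [0.671 0.025 0.178] [[-0.27056621  0.45849483]]
(398, 115) [ 0.719 -0.008  0.219] [[-0.8039059   1.61636998]]
(348, 182) [ 0.628  0.084 -0.006] [[ 0.69814529 -0.8046704 ]]
(385, 205) [ 0.621 -0.074 -0.003] [[-2.88571553  3.22204027]]
```

View pics/d.png

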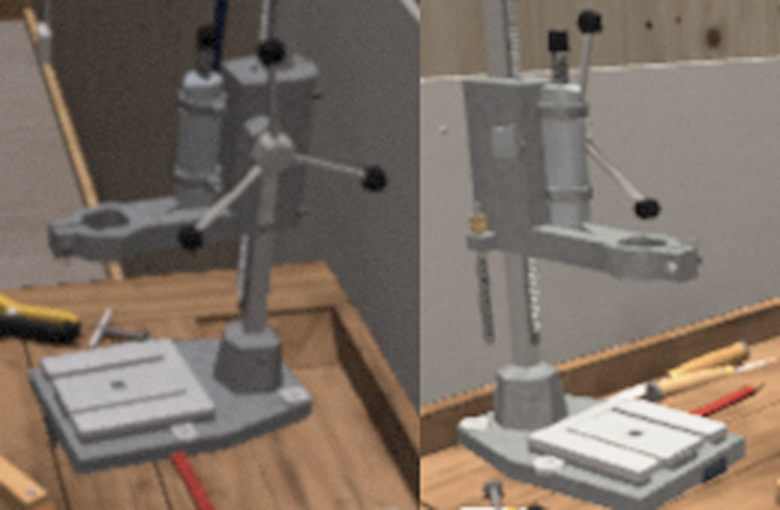

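The drill's bracket starts at about (0.61, 0.05) and its lever knob is near (0.685, -0.053, 0.23). I'll carry the lifter round on the robot side.

```bash
python3 -m jog '-17 -37 0 0 0 0 0;-17 -37 0 0 0 0 0;-17 -37 0 0 0 0 0;-17 -38 0 0 0 0 0;-18 -38 0 0 0 0 0;0 0 0 0 0 -0.162 0;0 0 0 0 0 -0.163 0;0 0 0 0 0 -0.162 0;0 0 0 0 0 -0.163 0;0 0 0 0 0 -0.162 0;0 0 0 0 0 -0.162 0;0 0 0 0 0 0 0'; python3 -m jog '-13 -38 0 0 0 0 0;-13 -38 0 0 0 0 0;-13 -38 0 0 0 0 0;-13 -38 0 0 0 0 0;-13 -38 0 0 0 0 0;-12 -38 0 0 0 0 0;-12 -38 0 0 0 0 0;-40 5 0 0 0 0 0;-40 5 0 0 0 0 0;-40 6 0 0 0 0 0;-39 6 0 0 0 0 0;0 0 0 0 0 0 0'
python3 - <<'E'
from h import *
s=read_state();print(s['position'],s['time_s'])
p=capture('wrist');cv2.imwrite('pics/w2.png',p['color'][:,:,::-1])
for n in['blue_panel','yellow_panel','rack','lifter_tip']:print(n,[(np.round(r['at'],4),r['conf']) for r in place_of('wrist',n)[:1]])
look(['wrist'],{'blue_panel':(.519,-.3245,np.radians(-108.5))})
E
```

```text
time_s: 8.28
position: [0.4178, 0.1603, 0.1936]
tcp_rot: [[-0.948, 0.319, -0.002], [0.319, 0.948, -0.0], [0.002, -0.001, -1.0]]
force: [-0.2, 0.0, -1.3]
opening: 0.273
grasp_force: 29.9
time_s: 9.78
position: [0.579, -0.1505, 0.1937]
tcp_rot: [[-0.948, 0.319, 0.002], [0.319, 0.948, -0.001], [-0.002, -0.0, -1.0]]
force: [-0.2, -0.8, -1.4]
opening: 0.273
grasp_force: 29.9
[ 0.57901462 -0.15048544  0.19369103] 9.775
blue_panel [(array([ 0.5189, -0.3221,  0.02  ]), 0.57)]
yellow_panel [(array([ 0.3935, -0.2804,  0.0227]), 0.81)]
rack [(array([ 0.4583, -0.3046, -0.0018]), 0.89)]
lifter_tip [(array([ 0.5415, -0.2652,  0.1213]), 0.77)]
blue_panel [ 0.519  -0.3254] -109.3 err 0.333
```

View pics/w2.png

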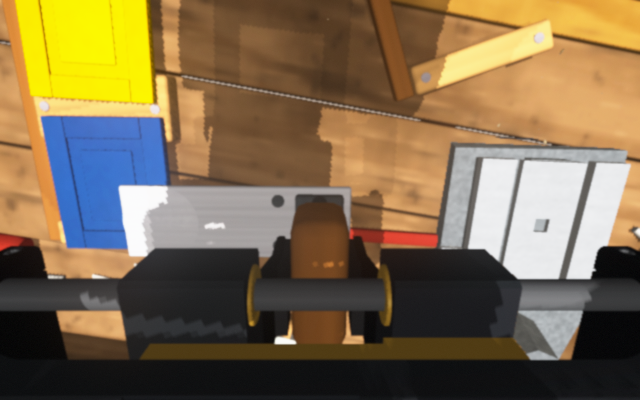

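The wrist view shows the blue panel at px (42–170,116–248), with its edge parallel to the image and so to the blade (120–350,185–255). The yellow panel is above it, and a red pencil lies under the rear of the blade (350–440,238). I'll lower to a 12 mm blade underside to clear the pencil.

```bash
python3 -m jog '0 4 25 0 0 0 0;0 4 25 0 0 0 0;0 2 25 0 0 0 0;0 0 20 0 0 0 0;0 0 12 0 0 0 0;0 0 0 0 0 0 0;0 0 0 0 0 0 0'
python3 - <<'E'
from h import *
for c in('scene','side','wrist'):
    capture(c)
    for n in['lifter_tip','lifter_grip','blue_panel']:print(c,n,[(np.round(r['at'],4),r['conf']) for r in place_of(c,n)[:1]])
E
```

```text
time_s: 11.0
position: [0.58, -0.1405, 0.0884]
tcp_rot: [[-0.948, 0.317, 0.001], [0.317, 0.948, -0.001], [-0.002, -0.0, -1.0]]
force: [0.1, 0.0, -2.2]
opening: 0.271
grasp_force: 29.9
scene lifter_tip [(array([ 0.5412, -0.2558,  0.0142]), 0.79)]
scene lifter_grip [(array([ 0.5782, -0.1393,  0.0863]), 0.92)]
scene blue_panel [(array([ 0.5185, -0.3231,  0.0224]), 0.8)]
side lifter_tip [(array([ 0.5407, -0.2595,  0.0177]), 0.82)]
side lifter_grip [(array([ 0.5781, -0.1379,  0.0804]), 0.94)]
side blue_panel [(array([ 0.5232, -0.3263,  0.0298]), 0.89)]
wrist lifter_tip [(array([ 0.5425, -0.2547,  0.0164]), 0.59)]
wrist lifter_grip [(array([ 0.5773, -0.1416,  0.0838]), 0.61)]
wrist blue_panel [(array([ 0.5161, -0.3242,  0.0163]), 0.9)]
```

```bash
python3 -m jog '0 0 2 0 0 0 0;0 -15 0 0 0 0 0;0 -15 0 0 0 0 0;0 -15 0 0 0 0 0;0 0 0 0 0 0 0'; python3 -m jog '0 -15 0 0 0 0 0;0 -15 0 0 0 0 0;0 -15 0 0 0 0 0;0 -15 0 0 0 0 0;0 -12 0 0 0 0 0;0 -5 0 0 0 0 0;0 0 0 0 0 0 0;0 0 0 0 0 0 0'
python3 - <<'E'
from h import *
p=capture('wrist');cv2.imwrite('pics/w3.png',p['color'][:,:,::-1])
for n in['blue_panel','yellow_panel']:print(n,[(np.round(r['at'],4),r['conf']) for r in place_of('wrist',n)[:1]])
E
```

```text
time_s: 12.22
position: [0.5648, -0.1847, 0.0856]
tcp_rot: [[-0.947, 0.32, 0.0], [0.32, 0.947, -0.0], [-0.0, -0.0, -1.0]]
force: [0.4, 1.1, -2.5]
opening: 0.273
grasp_force: 29.9
time_s: 13.22
position: [0.5408, -0.2554, 0.0855]
tcp_rot: [[-0.948, 0.317, -0.0], [0.317, 0.948, 0.0], [0.0, 0.0, -1.0]]
force: [-0.7, 0.1, -1.3]
opening: 0.275
grasp_force: 29.9
blue_panel [(array([ 0.518 , -0.3214,  0.0176]), 0.6)]
yellow_panel []
```

View pics/w3.png

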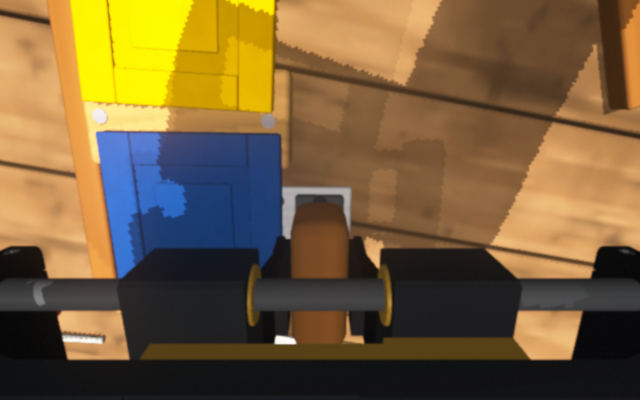

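The blade is under the blue panel. The panel edge at px x=282 is just ahead of the foot plate at 296, and nothing has shifted. Lifting gently.

```bash
python3 -m jog '0 0 -4 0 0 0 0;0 0 -3 0 0 0 0;0 0 -2 0 0 0 0;0 0 -3 0 0 0 0;0 0 -4 0 0 0 0;0 0 -6 0 0 0 0;0 0 -8 0 0 0 0;0 0 -8 0 0 0 0;0 0 0 0 0 0 0;0 0 0 0 0 0 0'
python3 - <<'E'
from h import *
for c in('scene','side','wrist'):
    p=capture(c)
    if c=='side': cv2.imwrite('pics/s4.png',p['color'][100:300,250:550,::-1])
    for n in['lifter_tip','lifter_grip','blue_panel','yellow_panel']:print(c,n,[(np.round(r['at'],4),r['conf']) for r in place_of(c,n)[:1]])
E
```

```text
time_s: 14.62
position: [0.5406, -0.2558, 0.1236]
tcp_rot: [[-0.948, 0.317, -0.0], [0.317, 0.948, 0.0], [0.0, 0.0, -1.0]]
force: [0.5, -0.4, -2.9]
opening: 0.272
grasp_force: 29.9
scene lifter_tip [(array([ 0.5001, -0.3714,  0.0504]), 0.78)]
scene lifter_grip [(array([ 0.5384, -0.2531,  0.1224]), 0.83)]
scene blue_panel [(array([ 0.5201, -0.3241,  0.0539]), 0.71)]
scene yellow_panel [(array([ 0.3916, -0.279 ,  0.0274]), 0.56)]
side lifter_tip []
side lifter_grip [(array([ 0.542 , -0.2584,  0.1177]), 0.69)]
side blue_panel [(array([ 0.523 , -0.3274,  0.055 ]), 0.52)]
side yellow_panel [(array([ 0.3916, -0.2844,  0.0285]), 0.82)]
wrist lifter_tip []
wrist lifter_grip [(array([ 0.5404, -0.2551,  0.1209]), 0.93)]
wrist blue_panel [(array([ 0.5205, -0.3263,  0.0451]), 0.76)]
wrist yellow_panel []
```

Lifted level, with the panel about 72 mm ahead of the handle. I'll raise it, turn to the stand's yaw and carry it across slowly.

```bash
python3 -m jog '0 0 -8 0 0 0 0;0 0 -14 0 0 0 0;0 0 -16 0 0 0 0;0 0 -14 0 0 0 0;0 0 -8 0 0 0 0;0 0 0 0 0 -0.03 0;0 0 0 0 0 -0.06 0;0 0 0 0 0 -0.07 0;0 0 0 0 0 -0.07 0;0 0 0 0 0 -0.06 0;0 0 0 0 0 -0.033 0;0 0 0 0 0 0 0'; python3 -m jog '1 6 0 0 0 0 0;3 12 0 0 0 0 0;4 18 0 0 0 0 0;5 24 0 0 0 0 0;6 26 0 0 0 0 0;6 26 0 0 0 0 0;6 26 0 0 0 0 0;6 26 0 0 0 0 0;6 26 0 0 0 0 0;6 26 0 0 0 0 0;6 26 0 0 0 0 0;6 26 0 0 0 0 0'; python3 -m jog '6 26 0 0 0 0 0;4 20 0 0 0 0 0;2 14 0 0 0 0 0;0 8 0 0 0 0 0;0 4 0 0 0 0 0;0 0 0 0 0 0 0;0 0 0 0 0 0 0'
python3 - <<'E'
from h import *
s=read_state();p0=s['position'];print(s['time_s'],p0)
Z['blue_panel']=p0[2]-.0746+.004
for c in('scene','side','wrist'):
    p=capture(c)
    if c=='wrist':cv2.imwrite('pics/w5.png',p['color'][:,:,::-1])
    for n in['blue_panel','stand','stand_top','lifter_grip']:print(c,n,[(np.round(r['at'],4),r['conf']) for r in place_of(c,n)[:1]])
look(['scene','side'],{'blue_panel':(p0[0],p0[1]-.072,-1.57)})
E
```

```text
time_s: 16.88
position: [0.5405, -0.2557, 0.1831]
tcp_rot: [[-1.0, -0.0, -0.001], [-0.0, 1.0, 0.001], [0.001, 0.001, -1.0]]
force: [-0.2, 0.5, -3.0]
opening: 0.271
grasp_force: 29.9
time_s: 18.38
position: [0.4786, 0.0143, 0.1838]
tcp_rot: [[-1.0, -0.001, 0.0], [-0.001, 1.0, 0.0], [-0.0, 0.0, -1.0]]
force: [-0.3, -0.2, -3.5]
opening: 0.275
grasp_force: 29.9
time_s: 19.25
position: [0.4679, 0.0836, 0.1835]
tcp_rot: [[-1.0, 0.001, 0.0], [0.001, 1.0, -0.0], [-0.0, -0.0, -1.0]]
force: [-0.2, -0.6, -2.5]
opening: 0.27
grasp_force: 29.9
19.25 [0.46790817 0.08363283 0.18351494]
scene blue_panel [(array([0.47  , 0.0147, 0.1111]), 0.85)]
scene stand [(array([ 0.4736,  0.0146, -0.0019]), 0.62)]
scene stand_top [(array([0.4676, 0.0128, 0.0194]), 0.64)]
scene lifter_grip [(array([ 4.590e-01, -3.082e-01,  2.000e-04]), 0.72)]
side blue_panel [(array([0.4741, 0.0102, 0.1138]), 0.68)]
side stand [(array([0.4683, 0.0095, 0.002 ]), 0.65)]
side stand_top [(array([0.471 , 0.0147, 0.0262]), 0.79)]
side lifter_grip [(array([0.4661, 0.0837, 0.1795]), 0.96)]
wrist blue_panel [(array([0.4693, 0.013 , 0.1049]), 0.74)]
wrist stand []
wrist stand_top []
wrist lifter_grip [(array([0.4673, 0.0843, 0.1803]), 0.94)]
blue_panel [0.4693 0.0107] -89.6 err 0.272
blue_panel [0.4696 0.0111] -90.8 err 0.062
blue_panel [0.4698 0.0079] -88.8 err 0.478
```

View pics/w5.png

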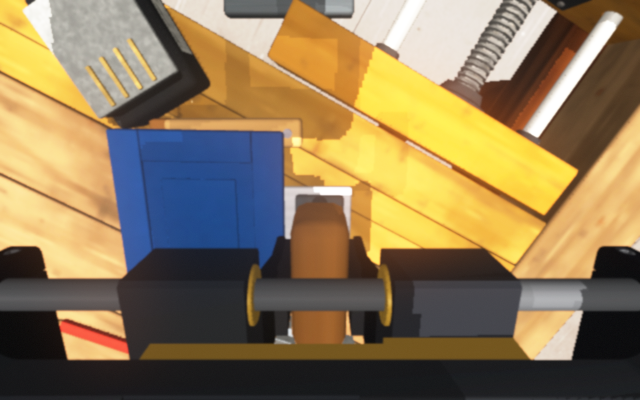

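The wrist view shows the panel square on the blade at px (110–284,130–270) above the stand. The battery corner is near (115,125), so I'll check its clearance before lowering.

```bash
python3 - <<'E'
from h import *
def unp(p,u,z):
    R=np.array(p['R']);C=-R.T@p['t'];d=R.T@np.linalg.inv(p['camera_matrix'])@[*u,1];return (C+d*(z-C[2])/d[2]).round(3)
s=capture('side');w=capture('wrist')
for u in[(410,213),(362,150),(625,188)]:print('base',unp(s,(np.array(u)+.5)/6-.5+[300,190],0))
for u in[(360,85),(412,128),(628,118)]:
  print('ledge',[unp(s,(np.array(u)+.5)/6-.5+[300,190],z) for z in(.03,.04)])
for u in[(120,127),(208,82)]:print('wrist',[unp(w,u,z) for z in(0,.03,.04)])
for u in[(293,130)]:print('screw near batten end (model stand x~-50,y-50)',unp(w,u,.024))
E
```

```text
base [ 0.382 -0.016  0.   ]
base [ 0.411 -0.081  0.   ]
base [ 0.284 -0.068  0.   ]
ledge [array([ 0.415, -0.092,  0.03 ]), array([ 0.413, -0.068,  0.04 ])]
ledge [array([ 0.386, -0.046,  0.03 ]), array([ 0.385, -0.023,  0.04 ])]
ledge [array([ 0.285, -0.083,  0.03 ]), array([ 0.287, -0.06 ,  0.04 ])]
wrist [array([ 0.416, -0.096,  0.   ]), array([ 0.414, -0.08 ,  0.03 ]), array([ 0.413, -0.074,  0.04 ])]
wrist [array([ 0.377, -0.013,  0.   ]), array([ 0.379, -0.004,  0.03 ]), array([ 0.379, -0.001,  0.04 ])]
screw near batten end (model stand x~-50,y-50) [0.417 0.062 0.024]
```

There is about 15 mm of clearance to the battery and the stand is centred under the panel. Lowering gently.

```bash
python3 -m jog '0 0 8 0 0 0 0;0 0 14 0 0 0 0;0 0 16 0 0 0 0;0 0 16 0 0 0 0;0 0 12 0 0 0 0;0 0 8 0 0 0 0;0 0 4 0 0 0 0;0 0 0 0 0 0 0'; python3 -m jog '0 0 2 0 0 0 0;0 0 2 0 0 0 0;0 0 2 0 0 0 0;0 0 2 0 0 0 0;0 0 1 0 0 0 0;0 0 1 0 0 0 0;0 0 1 0 0 0 0;0 0 2 0 0 0 0;0 0 2 0 0 0 0;0 0 2 0 0 0 0;0 0 2 0 0 0 0;0 0 0 0 0 0 0'
python3 - <<'E'
from h import *
p0=read_state()['position'];print(p0)
for c in('scene','side','wrist'):
    p=capture(c)
    for n in['blue_panel','stand_top','lifter_grip','lifter_tip']:print(c,n,[(np.round(r['at'],4),r['conf']) for r in place_of(c,n)[:1]])
look(['scene'],{'blue_panel':(p0[0],p0[1]-.072,-1.57)})
E
```

```text
time_s: 21.3
position: [0.4677, 0.0841, 0.1055]
tcp_rot: [[-1.0, -0.0, -0.0], [-0.0, 1.0, 0.0], [0.0, 0.0, -1.0]]
force: [-0.0, 0.1, -2.4]
opening: 0.274
grasp_force: 29.9
time_s: 22.8
position: [0.4676, 0.0841, 0.0864]
tcp_rot: [[-1.0, -0.0, -0.0], [-0.0, 1.0, 0.0], [0.0, 0.0, -1.0]]
force: [0.0, 0.3, -1.4]
opening: 0.274
grasp_force: 29.9
[0.46756269 0.08411133 0.08638381]
scene blue_panel [(array([0.4659, 0.0135, 0.026 ]), 0.77)]
scene stand_top []
scene lifter_grip [(array([ 0.3909, -0.2798,  0.0242]), 0.67)]
scene lifter_tip [(array([ 0.4646, -0.0396,  0.0102]), 0.64)]
side blue_panel [(array([0.4734, 0.0134, 0.0251]), 0.98)]
side stand_top []
side lifter_grip [(array([0.4677, 0.0844, 0.0807]), 0.96)]
side lifter_tip []
wrist blue_panel [(array([0.4691, 0.0117, 0.0182]), 0.85)]
wrist stand_top []
wrist lifter_grip [(array([0.4662, 0.0849, 0.0876]), 0.66)]
wrist lifter_tip []
blue_panel [0.4712 0.0152] -92.0 err 0.215
```

The panel is on the stand and the blade is free: the force dropped from about 2.4 to 1.4 N (lifter only). Drawing the blade out.

```bash
python3 -m jog '0 8 1 0 0 0 0;0 14 0 0 0 0 0;0 18 0 0 0 0 0;0 18 0 0 0 0 0;0 18 0 0 0 0 0;0 18 0 0 0 0 0;0 18 0 0 0 0 0;0 14 0 0 0 0 0;0 8 0 0 0 0 0;0 4 0 0 0 0 0;0 0 0 0 0 0 0'; python3 -m jog '0 0 -15 0 0 0 0;-17 5 -15 0 0 0 0;-18 5 0 0 0 0 0;-18 5 0 0 0 0 0;0 0 0 0 0 0 0;0 0 0 0 0 0 0'
python3 - <<'E'
from h import *
p0=read_state()['position'];print(p0)
for c in('scene','side'):
    p=capture(c)
    if c=='scene':cv2.imwrite('pics/f.png',cv2.resize(p['color'][120:320,220:480,::-1],None,fx=3,fy=3,interpolation=cv2.INTER_CUBIC))
    for n in['blue_panel','stand_top','lifter_grip','lifter_tip','yellow_panel']:print(c,n,[(np.round(r['at'],4),r['conf']) for r in place_of(c,n)[:1]])
look(['scene','side'],{'blue_panel':(.469,.0115,-1.57)})
E
```

```text
time_s: 25.02
position: [0.4676, 0.2221, 0.0855]
tcp_rot: [[-1.0, -0.0, -0.0], [-0.0, 1.0, -0.0], [0.0, -0.0, -1.0]]
force: [-0.7, -0.0, -2.4]
opening: 0.275
grasp_force: 29.9
time_s: 25.78
position: [0.5194, 0.2366, 0.1157]
tcp_rot: [[-1.0, 0.0, -0.002], [0.0, 1.0, -0.0], [0.002, -0.0, -1.0]]
force: [0.2, -0.3, -1.5]
opening: 0.271
grasp_force: 29.9
[0.51943407 0.23656556 0.11573171]
scene blue_panel [(array([0.4663, 0.0136, 0.0224]), 0.72)]
scene stand_top []
scene lifter_grip [(array([0.515 , 0.2381, 0.1108]), 0.85)]
scene lifter_tip [(array([0.5178, 0.112 , 0.0411]), 0.84)]
scene yellow_panel [(array([ 0.3879, -0.2788,  0.0256]), 0.86)]
side blue_panel [(array([0.4759, 0.0113, 0.0291]), 0.58)]
side stand_top []
side lifter_grip [(array([0.5208, 0.2375, 0.1105]), 0.59)]
side lifter_tip [(array([0.5194, 0.1097, 0.0426]), 0.73)]
side yellow_panel [(array([ 0.3922, -0.2831,  0.0267]), 0.6)]
blue_panel [0.4685 0.0105] -88.8 err 0.133
blue_panel [0.4701 0.0117] -90.3 err 0.152
blue_panel [0.4692 0.0097] -89.1 err 0.11
```

View pics/f.png

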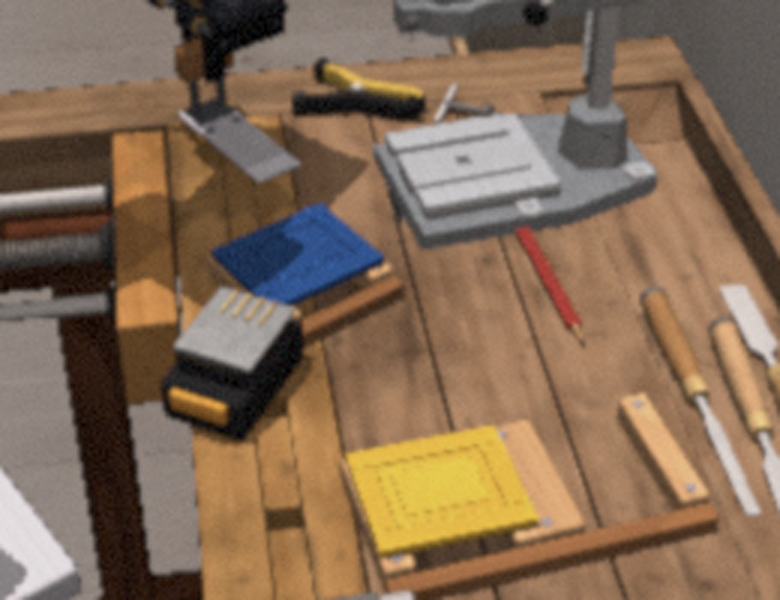

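The blue panel lies square on the stand at crop px (298,255), and the yellow panel is undisturbed at (445,488). The lifter is over open bench at (245,145). I'll lower it, release it and retreat.

```bash
python3 -m jog '0 0 10 0 0 0 0;0 0 12 0 0 0 0;0 0 8 0 0 0 0;0 0 4 0 0 0 0;0 0 3 0 0 0 0;0 0 2 0 0 0 0;0 0 1 0 0 0 0;0 0 1 0 0 0 0;0 0 0 0 0 0 0;0 0 0 0 0 0 0'
```

```text
time_s: 27.82
position: [0.5207, 0.2371, 0.0747]
tcp_rot: [[-1.0, -0.0, 0.0], [-0.0, 1.0, 0.0], [-0.0, 0.0, -1.0]]
force: [-0.3, 0.0, -1.4]
opening: 0.278
grasp_force: 29.9
```

```bash
python3 -m jog '0 0 0.5 0 0 0 0;0 0 0 0 0 0 0;0 0 0 0 0 0 60;0 0 0 0 0 0 60;0 0 0 0 0 0 60;0 0 0 0 0 0 60;0 0 0 0 0 0 60;0 0 0 0 0 0 60'; python3 -m jog '0 0 -10 0 0 0 60;0 0 -20 0 0 0 60;0 0 -30 0 0 0 60;0 0 -30 0 0 0 60;0 0 -20 0 0 0 60;0 0 0 0 0 0 60;0 0 0 0 0 0 60;0 0 0 0 0 0 60'
python3 - <<'E'
from h import *
for c in('scene','side','wrist'):
    p=capture(c)
    for n in['blue_panel','lifter','lifter_grip','lifter_tip','yellow_panel']:print(c,n,[(np.round(r['at'],4),r['conf']) for r in place_of(c,n)[:1]])
E
```

```text
time_s: 28.82
position: [0.5206, 0.2371, 0.074]
tcp_rot: [[-1.0, -0.0, -0.0], [-0.0, 1.0, -0.0], [0.0, -0.0, -1.0]]
force: [0.7, 0.4, -0.0]
opening: 0.681
grasp_force: 0.0
time_s: 29.82
position: [0.5199, 0.2369, 0.183]
tcp_rot: [[-1.0, -0.0, -0.002], [-0.0, 1.0, -0.0], [0.002, -0.0, -1.0]]
force: [0.0, -0.5, 0.1]
opening: 0.69
grasp_force: 0.0
scene blue_panel [(array([0.4682, 0.0139, 0.0283]), 0.7)]
scene lifter [(array([0.5181, 0.2359, 0.0013]), 0.79)]
scene lifter_grip [(array([0.5196, 0.238 , 0.0727]), 0.81)]
scene lifter_tip [(array([0.5194, 0.1137, 0.0021]), 0.97)]
scene yellow_panel [(array([ 0.3919, -0.2784,  0.0259]), 0.77)]
side blue_panel [(array([0.4738, 0.0079, 0.0262]), 0.79)]
side lifter [(array([ 0.5213,  0.2356, -0.0013]), 0.93)]
side lifter_grip [(array([0.5221, 0.2346, 0.0676]), 0.64)]
side lifter_tip [(array([5.199e-01, 1.110e-01, 3.000e-04]), 0.57)]
side yellow_panel [(array([ 0.3901, -0.2825,  0.0243]), 0.57)]
wrist blue_panel [(array([0.4697, 0.012 , 0.0163]), 0.67)]
wrist lifter [(array([0.5233, 0.2387, 0.0018]), 0.89)]
wrist lifter_grip [(array([0.5223, 0.2366, 0.0688]), 0.91)]
wrist lifter_tip [(array([0.5226, 0.1143, 0.0026]), 0.56)]
wrist yellow_panel [(array([0.518 , 0.2336, 0.0709]), 0.5)]
```

```bash
python3 -c "
from rig import *
print(hand_in())"
```

```text
the job is handed in; nothing more can be done
None
```

I handed the job in at about 30 s: by the camera checks, the blue panel lies flat and square on the drying stand within a few millimetres of centre, the lifter stands flat on the open bench clear of it, and the yellow panel has not moved; the hand-in gave no verdict.

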